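Load the sample tray for the next run

TASK

Gather the samples for the next run into the tray: stand the two red-capped vials in the red holder and the two blue-capped vials in the blue holder, upright, one vial to a pocket. The green-capped and the white-capped vial are not part of this run: leave them standing where they are.

Things in the scene. Friction and masses are not known exactly. Their poses are not given: they have to be found in the camera images.
- vial_red_1: 20 ml screw-cap sample vial with a red cap, clear glass with a white paper label: glass 27 mm in diameter (46 mm high), ridged cap 25 mm in diameter, 61 mm high in all, about 35 g, standing upright and loose on the worktop. Origin: centre of its underside; z up its axis. The two red-capped vials are alike.
- vial_red_2: 20 ml screw-cap sample vial with a red cap, clear glass with a white paper label: glass 27 mm in diameter (46 mm high), ridged cap 25 mm in diameter, 61 mm high in all, about 35 g, standing upright and loose on the worktop. Origin: centre of its underside; z up its axis. The two red-capped vials are alike.
- vial_blue_1: 20 ml screw-cap sample vial with a blue cap, clear glass with a white paper label: glass 27 mm in diameter (46 mm high), ridged cap 25 mm in diameter, 61 mm high in all, about 35 g, standing upright and loose on the worktop. Origin: centre of its underside; z up its axis. The two blue-capped vials are alike.
- vial_blue_2: 20 ml screw-cap sample vial with a blue cap, clear glass with a white paper label: glass 27 mm in diameter (46 mm high), ridged cap 25 mm in diameter, 61 mm high in all, about 35 g, standing upright and loose on the worktop. Origin: centre of its underside; z up its axis. The two blue-capped vials are alike.
- vial_green: 20 ml screw-cap sample vial with a green cap, clear glass with a white paper label: glass 27 mm in diameter (46 mm high), ridged cap 25 mm in diameter, 61 mm high in all, about 35 g, standing upright and loose on the worktop. Origin: centre of its underside; z up its axis. Not part of this run; stays where it stands.
- vial_white: 20 ml screw-cap sample vial with a white cap, clear glass with a white paper label: glass 27 mm in diameter (46 mm high), ridged cap 25 mm in diameter, 61 mm high in all, about 35 g, standing upright and loose on the worktop. Origin: centre of its underside; z up its axis. Not part of this run; stays where it stands.
- holder_red: Red plastic holder, 58 x 118 x 16 mm, fixed in the tray on either side of the other one. Open-topped, 4 mm walls and floor; a cross wall parts it into two pockets, each 50 mm along x, 53 mm along y. Origin: centre of its underside; pocket floors are 8 mm, wall tops 20 mm above the worktop; pocket centres lie 28.5 mm from the origin along its own +y and -y.
- holder_blue: Blue plastic holder, 58 x 118 x 16 mm, fixed in the tray on either side of the other one. Open-topped, 4 mm walls and floor; a cross wall parts it into two pockets, each 50 mm along x, 53 mm along y. Origin: centre of its underside; pocket floors are 8 mm, wall tops 20 mm above the worktop; pocket centres lie 28.5 mm from the origin along its own +y and -y.
- tray: Shallow white sample tray that holds the red and the blue holder side by side, 136 x 136 mm at its foot, 22 mm high, 4 mm walls, fixed to the worktop. Origin: centre of its underside, on the worktop; the holders lie side by side along its x, their long sides along its y.
Not all that is in view belongs to the job. Leave any orange look-alike of the vial_blue_2 alone. Leave any orange look-alike of the vial_red_1 alone.

How it is judged:
By the outcome, as a careful person would: the job done as asked, in the order asked, and still so for the second after the job is handed in, with the robot touching nothing.
It also fails if it takes over 88 s, if anything falls off the work surface, if the arm or the gripper's body presses on something with over 40 N, if the wrist force passes 120 N, or if a joint passes its speed limit or range.

ROBOT

A 6-joint arm with a two-finger parallel gripper is mounted at the origin on a cart in front of the work surface, level with it; the furniture and walls round the work are solid. World frame = base frame: x ahead of the robot, y to its left, z up, the work surface at z = 0. Lengths are in m, angles in rad, forces in N, time in s.
With the tool pointing down it reaches from about 0.375 to 0.975 m from the base axis. Payload 3.8 kg.
Tool frame: the origin (TCP) lies on the mounting face of the last link; the fingertips stand 173 mm ahead of it and the grasp point (between the pads) lies 155 mm ahead of it (bot.hold_point_z is the distance from the TCP to the grasp point, in m); z points along the fingers, y is the line along which they close (so a half turn about z gives the same grasp; the last joint's range is limited). The gripper opens to 85 mm and grips with 20 to 120 N. Pads are 22 mm wide; open, the fingers measure 114 mm over their backs; the gripper's body (76 mm by 85 mm) begins 54 mm behind the grasp point. The pads swing forward as they close: fully open they stand 13 mm farther back than shut.
Start: joints at [-1.208, 0.264, 1.604, -0, 1.274, -0.037], TCP at [0.263, -0.622, 0.405] pointing down, gripper open.
Joint ranges: [-2.63, 2.63], [-0.94, 2.18], [0.31, 2.57], [-1.31, 4.45], [0, 2.66], [-2.55, 2.55]. Speed limits (rad/s): [2.57, 2.57, 3.14, 3.14, 3.14, 3.14].

INTERFACE

Orientations are given as a rotation vector (axis times angle).
In Python, from workcell import bot, optics gives the robot as it stands.
- The arm moves only by the shell command python3 -m jog 'ROWS' [OPENING] [FORCE]. ROWS is JSON, a list of rows, each an object of numbers: "dx", "dy", "dz": the shift along the tool's x, y, z in mm; "ax", "ay", "az": the turn, a rotation vector about the tool's x, y, z in degrees. A call has 1 to 20 rows; each row shifts and turns the commanded pose from where the row before left it, along the tool's axes as they then stand; what a row does not reach is not made up. A row lasts 1/12 s, in which the tool goes at most 41.7 mm and 7.16 degrees, less where a joint would pass 70% of its speed; a pose out of reach is approached as far as the arm can. A call with a gripper value outside its range is refused whole. OPENING is the opening, from 0 (shut) to 1 (fully open), set as the call begins (- or left out, the last holds). The fingers move at their own pace and stop on an object; FORCE is the grip in N (left out, the last holds). Time passes only in rows, so rows that do not move let the fingers close. It gives the time, the measured TCP pose, the force, the opening and the grip force at its end, in the units of the state.
- bot.read_state(): the state, without advancing time (a new reading comes with each control period).
- optics.read_camera(name): name is "scene" or "side" or "wrist"; returns a dict with "img" (384x512x3 uint8, red, green, blue), "vertical_fov" (degrees; the focal length in pixels is half the picture's height over the tangent of half this angle, whatever the lens; pixels are square), "cx", "cy" (the principal point, pixels), "R" (3x3) and "t" (3): a world point X has camera coordinates R X + t; the wrist camera has in their place "tool_from_camera" (4x4, takes a point from camera to tool coordinates, whose origin is the TCP and whose axes are the flange's). Camera axes: x right, y down, z forward; pixel columns grow to the right and rows downward; lengths in m; the calibration is good to about 2 mm. A picture is of the moment at which its call begins: read the wrist's pose just before it. There is no depth.
- bot.finish_job(): hands the job in; it is judged then, once.
The state is a dict: "time": time; "q": joint angles; "joint_vel": joint speeds; "joint_torque": joint torques, N m; "tool_pos": TCP position; "tcp_rot": TCP orientation; "wrist_force": force on the tool from outside, world axes, zero at the start; "torque": the same for the moment, N m; "width": opening from 0.0 (shut) to 1.0 (fully open); "grip_force": force on a finger pad.
Only numpy, scipy, OpenCV 4.12 (cv2) and the standard library are available. Lean on these libraries where they do the work, as an engineer would, in place of code of your own. Each camera call takes 0.05 s, during which the arm holds its last target. There are 200 camera calls.

## Working session

There is one attempt and no reset: what is moved stays moved. The work goes in short steps, Python scripts to look and compute and a shell command to move; the robot and the scene stay as the last step left them, time stands still between calls to the robot, and variables do not carry over. Pictures are saved under pics/ and viewed, at most 14 in all, crops included, and the job is handed in when it is done.

```bash
ls; mkdir -p pics; python3 - <<'E'
from workcell import bot, optics
import cv2, numpy as np
s=bot.read_state(); print(s, bot.hold_point_z)
a=[]
for n in ("scene","side"):
    c=optics.read_camera(n); cv2.imwrite(f"pics/{n}0.png",cv2.cvtColor(c["img"],cv2.COLOR_RGB2BGR))
    print(n,{k:v for k,v in c.items() if k!="img"})
E
```

```text
pics
{'time': 0.0, 'q': array([-1.20790017e+00,  2.64785169e-01,  1.60537498e+00, -8.99143916e-06,
        1.27368300e+00, -3.69021738e-02]), 'joint_vel': array([-0.00051978, -0.00080651,  0.00046313,  0.00055374, -0.00057241,
        0.00126308]), 'joint_torque': array([-7.03973292e-04, -5.15109694e+01, -3.67315578e+01, -2.17284346e-04,
        1.29995844e-02, -1.05475351e-05]), 'tool_pos': array([ 0.2626081 , -0.62145644,  0.40333948]), 'tcp_rot': array([-3.07685692e+00, -6.23391014e-01,  5.86564580e-04]), 'wrist_force': array([0.45101844, 0.28875249, 0.66594333]), 'torque': array([0.00840671, 0.01068871, 0.00468183]), 'grip_force': 0.0, 'width': 0.997730841688794} 0.1547
scene {'vertical_fov': 50.42176461608604, 'cx': 260.8598194232284, 'cy': 190.20686695325188, 'R': array([[-0.78044383, -0.62509023, -0.01302412],
       [-0.3086144 ,  0.4032636 , -0.86147294],
       [ 0.54375047, -0.66831181, -0.50763644]]), 't': array([0.46304188, 0.14285081, 0.71486613])}
side {'vertical_fov': 51.71098337635417, 'cx': 257.18882365955596, 'cy': 192.08211231923283, 'R': array([[ 0.91211037, -0.40921217,  0.02449641],
       [-0.18030142, -0.454112  , -0.87251   ],
       [ 0.36816582,  0.79140868, -0.4879818 ]]), 't': array([-0.37053674,  0.20508488,  0.61456833])}
```

View pics/scene0.png

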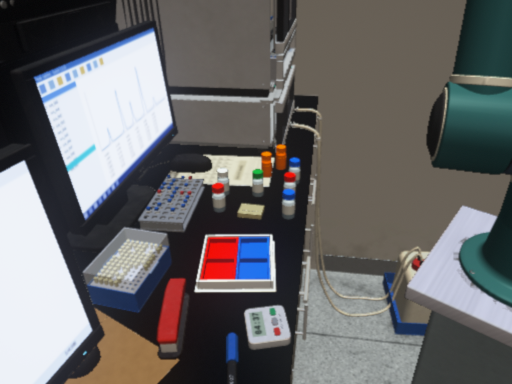

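View pics/side0.png

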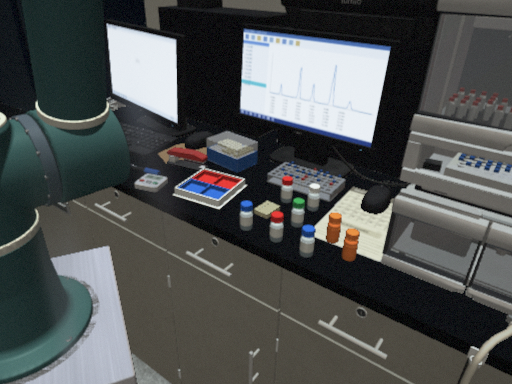

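The scene view shows the red caps at (218,188) and (290,177), blue at (289,195) and (295,162), green at (258,175), white at (223,172), two orange decoys at (266,155) and (281,150), and the tray at (238,262). In the side view the caps are red (277,218) and (287,182), blue (247,207) and (307,231), green (298,204), white (314,189), and the tray is at (211,187).

```bash
cat > h.py <<'E'
from workcell import bot, optics
import cv2, numpy as np
from scipy.spatial.transform import Rotation as Ro
HUE={'r':[(0,6),(172,180)],'b':[(100,128)],'g':[(50,85)]}
def blobs(img,col,amin=15,smin=140,vmin=50):
    h=cv2.cvtColor(img,cv2.COLOR_RGB2HSV); m=np.zeros(h.shape[:2],np.uint8)
    for lo,hi in HUE[col]: m|=cv2.inRange(h,(lo,smin,vmin),(hi,255,255))
    n,l,st,ce=cv2.connectedComponentsWithStats(m)
    return [(ce[i],st[i],l==i) for i in range(1,n) if st[i,4]>=amin]
def cam(name):
    s=bot.read_state(); c=optics.read_camera(name)
    if name=='wrist':
        T=np.eye(4); T[:3,:3]=Ro.from_rotvec(s['tcp_rot']).as_matrix(); T[:3,3]=s['tool_pos']
        W=np.linalg.inv(T@c['tool_from_camera']); c['R'],c['t']=W[:3,:3],W[:3,3]
    c['f']=c['img'].shape[0]/2/np.tan(np.radians(c['vertical_fov'])/2); return c
def ray(c,p):
    d=c['R'].T@np.array([(p[0]-c['cx'])/c['f'],(p[1]-c['cy'])/c['f'],1.]); return -c['R'].T@c['t'],d/np.linalg.norm(d)
def plane(c,p,z):
    o,d=ray(c,p); return o+d*(z-o[2])/d[2]
def tri(rays):
    A=sum(np.eye(3)-np.outer(d,d) for o,d in rays); b=sum((np.eye(3)-np.outer(d,d))@o for o,d in rays)
    x=np.linalg.solve(A,b); return x,max(np.linalg.norm(np.cross(x-o,d)) for o,d in rays)
def save(c,n): cv2.imwrite(f'pics/{n}.png',cv2.cvtColor(c['img'],cv2.COLOR_RGB2BGR))
E
python3 - <<'E'
from h import *
np.set_printoptions(precision=4,suppress=True)
S,D=cam('scene'),cam('side')
seeds={'r1':((218,188),(287,182)),'r2':((290,177),(277,218)),'b1':((289,195),(247,207)),'b2':((295,162),(307,231)),'g':((258,175),(298,204))}
for k,(a,b) in seeds.items():
    rs=[]
    for c,p in ((S,a),(D,b)):
        B=min(blobs(c['img'],k[0]),key=lambda q:np.linalg.norm(q[0]-p)); print(k,B[0],B[1][2:]); rs.append(ray(c,B[0]))
    print(k,*tri(rs))
for n,c in (('S',S),('D',D)):
  for col in 'rb':
    for B in blobs(c['img'],col,150): print(n,col,B[0],B[1][2:],plane(c,B[0],.008))
E
```

```text
r1 [217.3964 187.6667] [ 13  10 111]
r1 [287.0769 180.1282] [11  9 78]
r1 [0.5647 0.1831 0.0556] 1.2720148233806546e-06
r2 [289.1193 176.4404] [ 13  11 109]
r2 [276.8582 216.4043] [ 14  12 141]
r2 [0.4711 0.0501 0.0557] 0.0004710466848728649
b1 [288.3203 193.9375] [ 14  11 128]
b1 [246.     205.1374] [ 13  11 131]
b1 [0.4293 0.1128 0.056 ] 0.0001777198662730663
b2 [294.3645 161.5607] [ 12  10 107]
b2 [307.5033 230.1457] [ 14  13 151]
b2 [ 0.5032 -0.0167  0.0565] 0.0004077633030793028
g [257.6    173.2533] [10  9 75]
g [298.3645 202.2523] [ 12  11 107]
g [0.5374 0.081  0.0564] 0.0005753484636544513
S r [219.8201 258.016 ] [  38   42 1373] [0.4422 0.3085 0.008 ]
S r [170.6922 310.8446] [  30   67 1358] [0.415  0.4478 0.008 ]
S b [92.0916 54.1227] [121  54 546] [ 2.2018 -0.5167  0.008 ]
S b [143.0442 155.8805] [ 55  59 226] [0.9089 0.1243 0.008 ]
S b [252.8305 258.0276] [  34   42 1339] [0.3945 0.2715 0.008 ]
S b [121.1802 296.8961] [  69   37 1049] [0.5019 0.4779 0.008 ]
S b [406.9903 324.4234] [ 35  34 411] [0.1156 0.2476 0.008 ]
S b [231.8953 347.0193] [ 13  31 363] [0.2943 0.4388 0.008 ]
D r [188.     153.6842] [ 39  14 323] [0.4151 0.5226 0.008 ]
D r [216.409  178.7236] [ 49  19 445] [0.4405 0.3386 0.008 ]
D b [331.6827  40.08  ] [124  19 375] [2.1146 2.3246 0.008 ]
D b [323.3955 132.8942] [ 98  28 359] [0.8919 0.5287 0.008 ]
D b [232.6373 160.3592] [ 51  25 579] [0.5216 0.4308 0.008 ]
D b [203.7632 188.2812] [ 50  20 473] [0.394  0.3008 0.008 ]
D b [307.5033 230.1457] [ 14  13 151] [0.5425 0.0423 0.008 ]
```

```bash
python3 - <<'E'
from h import *
np.set_printoptions(precision=3,suppress=True)
S,D=cam('scene'),cam('side')
for p in ((388,262),(395,200),(512,335)): print('D',p,plane(D,p,0),plane(D,p,.2))
for p in ((272,147),(320,97)): print('S',p,plane(S,p,0),plane(S,p,.2))
print('white',*tri([ray(S,(223,171)),ray(D,(314.5,187))]))
print('or',*tri([ray(S,(266.5,156)),ray(D,(335,218))]),*tri([ray(S,(281,150)),ray(D,(351,236))]))
print('S tray',[plane(S,p,.022)[:2] for p in ((202,234),(274,234),(276,291),(196,290))])
print('D tray',[plane(D,p,.022)[:2] for p in ((213,169),(245,181),(213,202),(177,188))])
E
```

```text
D (388, 262) [ 0.639 -0.101  0.   ] [ 0.438 -0.283  0.2  ]
D (395, 200) [0.818 0.084 0.   ] [ 0.544 -0.174  0.2  ]
D (512, 335) [ 0.7   -0.319  0.   ] [ 0.474 -0.412  0.2  ]
S (272, 147) [ 0.672 -0.15  -0.   ] [0.406 0.199 0.2  ]
S (320, 97) [ 0.805 -0.63   0.   ] [ 0.485 -0.085  0.2  ]
white [0.604 0.124 0.059] 0.0003107329417405664
or [ 0.576 -0.001  0.057] 0.0002782365739154738 [ 0.574 -0.059  0.052] 3.092978210480161e-05
S tray [array([0.506, 0.289]), array([0.397, 0.205]), array([0.303, 0.324]), array([0.405, 0.401])]
D tray [array([0.442, 0.37 ]), array([0.495, 0.275]), array([0.387, 0.206]), array([0.327, 0.301])]
```

```bash
python3 -m jog '[{"dx":10,"dy":-13},{"dx":25,"dy":-32},{"dx":25,"dy":-32},{"dx":25,"dy":-32},{"dx":25,"dy":-32},{"dx":25,"dy":-32},{"dx":25,"dy":-32},{"dx":25,"dy":-32},{"dx":25,"dy":-32},{"dx":25,"dy":-32},{"dx":25,"dy":-32},{"dx":25,"dy":-32},{"dx":25,"dy":-32},{"dx":25,"dy":-32},{"dx":25,"dy":-32},{"dx":25,"dy":-32},{"dx":25,"dy":-32},{"dx":25,"dy":-32},{"dx":25,"dy":-32},{"dx":10,"dy":-13}]' 0.7; python3 -m jog '[{"dx":0}]'
python3 - <<'E'
from h import *
c=cam('wrist'); save(c,'w1'); print(c['tool_from_camera'],c['vertical_fov'],c['cx'],c['cy'])
E
```

```text
[[ 1.15134402e-03 -9.53243854e-01 -3.02199982e-01  7.69844571e-02]
 [ 9.99998805e-01  7.85679361e-04  1.33156402e-03  2.50742352e-04]
 [-1.03187293e-03 -3.02201154e-01  9.53243619e-01  3.00661407e-02]
 [ 0.00000000e+00  0.00000000e+00  0.00000000e+00  1.00000000e+00]] 64.03625488112999 252.4337192735029 195.11578418535436invalid input
invalid input
```

View pics/w1.png

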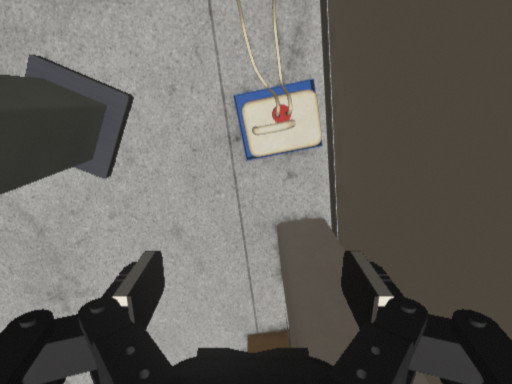

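The wrist view shows only the floor beside the desk, so the arm didn't move. The jog rows were refused, probably because each row needs all six numbers.

```bash
python3 -m jog '[{"dx":10,"dy":-13,"dz":0,"ax":0,"ay":0,"az":0}]' 0.7
```

```text
time: 0.43
tool_pos: [0.2662, -0.6075, 0.4044]
tcp_rot: [3.078, 0.621, -0.001]
wrist_force: [0.9, -0.6, 1.3]
width: 0.882
grip_force: 0.0
```

```bash
python3 -m jog '[{"dx":25,"dy":-32,"dz":0,"ax":0,"ay":0,"az":0},{"dx":25,"dy":-32,"dz":0,"ax":0,"ay":0,"az":0},{"dx":25,"dy":-32,"dz":0,"ax":0,"ay":0,"az":0},{"dx":25,"dy":-32,"dz":0,"ax":0,"ay":0,"az":0},{"dx":25,"dy":-32,"dz":0,"ax":0,"ay":0,"az":0},{"dx":25,"dy":-32,"dz":0,"ax":0,"ay":0,"az":0},{"dx":25,"dy":-32,"dz":0,"ax":0,"ay":0,"az":0},{"dx":25,"dy":-32,"dz":0,"ax":0,"ay":0,"az":0},{"dx":25,"dy":-32,"dz":0,"ax":0,"ay":0,"az":0},{"dx":25,"dy":-32,"dz":0,"ax":0,"ay":0,"az":0},{"dx":25,"dy":-32,"dz":0,"ax":0,"ay":0,"az":0},{"dx":25,"dy":-32,"dz":0,"ax":0,"ay":0,"az":0},{"dx":25,"dy":-32,"dz":0,"ax":0,"ay":0,"az":0},{"dx":25,"dy":-32,"dz":0,"ax":0,"ay":0,"az":0},{"dx":25,"dy":-32,"dz":0,"ax":0,"ay":0,"az":0},{"dx":25,"dy":-32,"dz":0,"ax":0,"ay":0,"az":0},{"dx":15,"dy":-20,"dz":0,"ax":0,"ay":0,"az":0},{"dx":0,"dy":0,"dz":0,"ax":0,"ay":0,"az":0},{"dx":0,"dy":0,"dz":0,"ax":0,"ay":0,"az":0}]'
python3 - <<'E'
from h import *
c=cam('wrist'); save(c,'w2'); s=bot.read_state(); print(s['tool_pos'],s['q'],s['time'])
E
```

```text
time: 2.02
tool_pos: [0.4421, 0.0469, 0.4048]
tcp_rot: [3.078, 0.629, -0.0]
wrist_force: [-0.9, 0.5, 0.4]
width: 0.701
grip_force: 0.0
[0.44195111 0.04591323 0.4046701 ] [ 4.77019248e-02 -1.85525665e-01  2.07001076e+00 -6.81002097e-04
  1.25742662e+00  1.21712985e+00] 2.0667
```

View pics/w2.png

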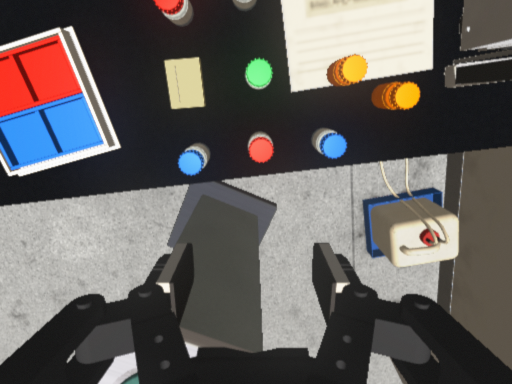

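The wrist view has the caps at blue (190,162), red (261,148), blue (333,145), green (259,73), red (170,3, cut off) and orange (349,69) and (402,95). The tray is at left, partly cut off at about (55,100). I'll shift toward the tray to get a second wrist view.

```bash
python3 -m jog '[{"dx":0,"dy":-35,"dz":0,"ax":0,"ay":0,"az":0},{"dx":0,"dy":-35,"dz":0,"ax":0,"ay":0,"az":0},{"dx":0,"dy":-35,"dz":0,"ax":0,"ay":0,"az":0},{"dx":0,"dy":-25,"dz":0,"ax":0,"ay":0,"az":0},{"dx":0,"dy":0,"dz":0,"ax":0,"ay":0,"az":0},{"dx":0,"dy":0,"dz":0,"ax":0,"ay":0,"az":0}]'
python3 - <<'E'
from h import *
c=cam('wrist'); save(c,'w3'); print(bot.read_state()['tool_pos'])
import pickle; pickle.dump(c,open('w3.pkl','wb'))
E
```

```text
time: 2.57
tool_pos: [0.3912, 0.165, 0.4048]
tcp_rot: [3.078, 0.625, 0.001]
wrist_force: [-0.0, -0.7, -0.6]
width: 0.697
grip_force: 0.0
[0.39154586 0.16444688 0.40473869]
```

View pics/w3.png

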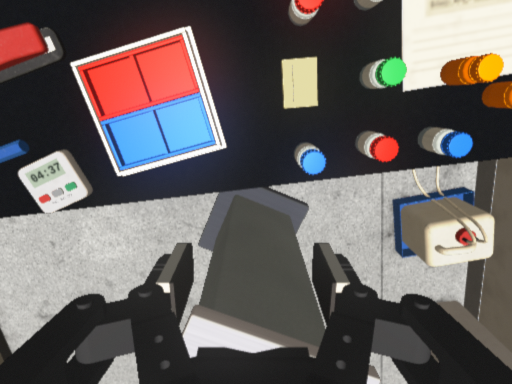

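All of the tray is now in view: red pockets at (112,90) and (165,75), blue pockets at (135,137) and (185,123). The caps are at blue (312,161), red (384,148), blue (458,143), green (392,72) and red (308,5, cut off).

```bash
cat > m.py <<'E'
from h import *
import pickle
np.set_printoptions(precision=4,suppress=True)
W=pickle.load(open('w3.pkl','rb')); S,D=cam('scene'),cam('side')
seeds={'r1':((218,188),(287,182),(308,5)),'r2':((290,177),(277,218),(384,148)),'b1':((289,195),(247,207),(312,161)),'b2':((295,162),(307,231),(458,143)),'g':((258,175),(298,204),(392,72))}
for k,ps in seeds.items():
    rs=[]
    for c,p in zip((S,D,W),ps):
        B=min(blobs(c['img'],k[0]),key=lambda q:np.linalg.norm(q[0]-p))
        rs.append(ray(c,B[0]))
        if np.linalg.norm(B[0]-p)>8: print('bad',k,p,B[0]); rs.pop()
    print(k,*tri(rs), tri([rs[0],rs[-1]])[0],'W on .0575',plane(W,B[0],.0575)[:2])
for col,p in (('r',(140,80)),('b',(160,130))):
    B=min(blobs(W['img'],col,400),key=lambda q:np.linalg.norm(q[0]-p))
    box=cv2.boxPoints(cv2.minAreaRect(cv2.findContours(B[2].astype(np.uint8),0,1)[0][0]))
    P=np.array([plane(W,q,.02) for q in box])[:,:2]; e=np.roll(P,-1,0)-P
    ax=max(e,key=np.linalg.norm); ax=ax/np.linalg.norm(ax); ctr=P.mean(0)
    print(col,'ctr',ctr,'sides',np.linalg.norm(e,axis=1),'axis deg',np.degrees(np.arctan2(ax[1],ax[0])),'pockets',ctr+ax*.0285,ctr-ax*.0285)
    # height check: holder centre across two views
    q=(B[0]); Bs=min(blobs(S['img'],col,400),key=lambda b:np.linalg.norm(b[0]-((220,258) if col=='r' else (253,258))))
    print('tri',*tri([ray(W,q),ray(S,Bs[0])]))
E
python3 m.py
```

```text
r1 [0.5614 0.1811 0.0559] 0.005220173249872512 [0.5601 0.1816 0.0557] W on .0575 [0.556 0.179]
r2 [0.4706 0.0494 0.0561] 0.0013210712840600403 [0.4707 0.0495 0.0564] W on .0575 [0.4698 0.049 ]
b1 [0.4289 0.1115 0.0564] 0.0012853025076192334 [0.4291 0.111  0.0555] W on .0575 [0.4284 0.1107]
b2 [ 0.5031 -0.0172  0.0569] 0.0007697737472931603 [ 0.5035 -0.0176  0.0568] W on .0575 [ 0.503  -0.0177]
g [0.5373 0.0808 0.0564] 0.0008388248381327946 [0.5371 0.0806 0.0558] W on .0575 [0.5366 0.0811]
r ctr [0.431  0.3158] sides [0.1176 0.0583 0.1241 0.0604] axis deg 129.2820895057943 pockets [0.4129 0.3378] [0.449  0.2937]
tri [0.4336 0.316  0.0173] 0.00042675871485698286
b ctr [0.3849 0.279 ] sides [0.1177 0.0572 0.1238 0.0593] axis deg 129.04389230485623 pockets [0.3669 0.3011] [0.4028 0.2568]
tri [0.3819 0.2842 0.023 ] 0.0012221713187610813
```

```bash
python3 -m jog '[{"dx":0,"dy":0,"dz":25,"ax":0,"ay":0,"az":7},{"dx":0,"dy":0,"dz":25,"ax":0,"ay":0,"az":7},{"dx":0,"dy":0,"dz":25,"ax":0,"ay":0,"az":7},{"dx":0,"dy":0,"dz":25,"ax":0,"ay":0,"az":7},{"dx":0,"dy":0,"dz":20,"ax":0,"ay":0,"az":1},{"dx":0,"dy":0,"dz":0,"ax":0,"ay":0,"az":0}]' 0.62
cat > go.py <<'E'
import sys
from h import *
P={'r1':(.564,.182),'r2':(.4706,.0494),'b1':(.4289,.1115),'b2':(.5031,-.0172),'RA':(.413,.338),'RB':(.449,.294),'BA':(.367,.301),'BB':(.403,.257)}
s=bot.read_state(); R=Ro.from_rotvec(s['tcp_rot']).as_matrix(); p=s['tool_pos']
x,y=P[sys.argv[1]]; d=R.T@(np.array([x,y,float(sys.argv[2])])-p)*1000
zaxis=R[:,2]; yaw=np.degrees(np.arctan2(R[1,0],R[0,0]))
print('t',s['time'],'pos',p,'go',d.round(1),'yaw',yaw.round(1),'z',zaxis.round(3),'w',round(s['width'],2),'q6',s['q'][5])
E
python3 go.py r1 .272
```

```text
time: 3.22
tool_pos: [0.3898, 0.1633, 0.2803]
tcp_rot: [3.133, -0.171, -0.013]
wrist_force: [-1.5, -0.3, -0.4]
width: 0.622
grip_force: 0.0
t 3.2167 pos [0.38976181 0.16329243 0.2803299 ] go [171.2 -37.6   6.8] yaw -6.3 z [-0.008 -0.003 -1.   ] w 0.62 q6 2.0181149751872147
```

```bash
python3 -m jog '[{"dx":34,"dy":-7.5,"dz":1,"ax":0,"ay":0,"az":0},{"dx":34,"dy":-7.5,"dz":1,"ax":0,"ay":0,"az":0},{"dx":34,"dy":-7.5,"dz":1,"ax":0,"ay":0,"az":0},{"dx":34,"dy":-7.5,"dz":1,"ax":0,"ay":0,"az":0},{"dx":35,"dy":-7.5,"dz":1,"ax":0,"ay":0,"az":0},{"dx":0,"dy":0,"dz":0,"ax":0,"ay":0,"az":0},{"dx":0,"dy":0,"dz":0,"ax":0,"ay":0,"az":0}]'
python3 go.py r1 .192; python3 - <<'E'
from h import *
c=cam('wrist'); save(c,'w4')
E
```

```text
time: 3.8
tool_pos: [0.568, 0.1836, 0.2805]
tcp_rot: [-3.137, 0.169, -0.002]
wrist_force: [-1.0, -0.3, -0.1]
width: 0.623
grip_force: 0.0
t 3.8 pos [0.56804382 0.18356308 0.28054054] go [-3.9  2.  88.5] yaw -6.2 z [ 0.001  0.    -1.   ] w 0.62 q6 1.9496471522832084
```

View pics/w4.png

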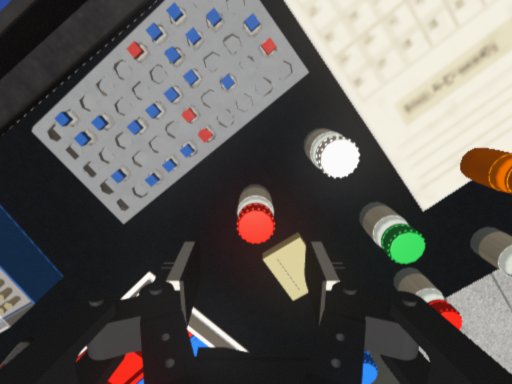

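The red cap is at (256,224), centred between the fingers in columns, with white at (342,157) and green at (405,243) well clear. I'll check the cap's position from this view.

```bash
python3 - <<'E'
from h import *
c=cam('wrist')
B=min(blobs(c['img'],'r'),key=lambda q:np.linalg.norm(q[0]-(256,224))); print(B[0],plane(c,B[0],.058))
S=cam('scene');b=min(blobs(S['img'],'r'),key=lambda q:np.linalg.norm(q[0]-(218,188))); print(b[0],tri([ray(c,B[0]),ray(S,b[0])]))
E
python3 go.py r1 .192
```

```text
[254.91233514 221.30411171] [0.5639776  0.18150425 0.058     ]
[217.3963964  187.66666667] (array([0.56386656, 0.18243328, 0.05592936]), np.float64(0.0011056624915415081))
t 3.95 pos [0.56488876 0.1838261  0.2800407 ] go [-0.6  1.9 88. ] yaw -6.1 z [-0.001 -0.    -1.   ] w 0.62 q6 1.9502373942342894
```

```bash
python3 -m jog '[{"dx":0,"dy":2,"dz":30,"ax":0,"ay":0,"az":0},{"dx":0,"dy":0,"dz":30,"ax":0,"ay":0,"az":0},{"dx":0,"dy":0,"dz":28,"ax":0,"ay":0,"az":0},{"dx":0,"dy":0,"dz":0,"ax":0,"ay":0,"az":0},{"dx":0,"dy":0,"dz":0,"ax":0,"ay":0,"az":0}]'
python3 -m jog '[{"dx":0,"dy":0,"dz":0,"ax":0,"ay":0,"az":0},{"dx":0,"dy":0,"dz":0,"ax":0,"ay":0,"az":0},{"dx":0,"dy":0,"dz":0,"ax":0,"ay":0,"az":0},{"dx":0,"dy":0,"dz":0,"ax":0,"ay":0,"az":0},{"dx":0,"dy":0,"dz":0,"ax":0,"ay":0,"az":0},{"dx":0,"dy":0,"dz":0,"ax":0,"ay":0,"az":0}]' 0 40
python3 go.py RA .272
```

```text
time: 4.37
tool_pos: [0.5632, 0.1821, 0.1906]
tcp_rot: [3.136, -0.166, -0.007]
wrist_force: [1.0, 0.3, 0.5]
width: 0.615
grip_force: 0.0
time: 4.87
tool_pos: [0.5665, 0.1829, 0.1945]
tcp_rot: [-3.136, 0.167, -0.006]
wrist_force: [-2.2, -1.0, 8.2]
width: 0.3
grip_force: 39.5
t 4.8667 pos [0.56654805 0.18292717 0.19454759] go [-168.8 -138.   -77.9] yaw -6.1 z [ 0.004  0.001 -1.   ] w 0.3 q6 1.9475611550380776
```

```bash
python3 -m jog '[{"dx":0,"dy":0,"dz":-25,"ax":0,"ay":0,"az":0},{"dx":0,"dy":0,"dz":-30,"ax":0,"ay":0,"az":0},{"dx":0,"dy":0,"dz":-30,"ax":0,"ay":0,"az":0},{"dx":0,"dy":0,"dz":0,"ax":0,"ay":0,"az":0},{"dx":0,"dy":0,"dz":0,"ax":0,"ay":0,"az":0}]'
python3 go.py RA .275; python3 - <<'E'
from h import *
c=cam('wrist'); d=cam('side')
i=np.hstack([c['img'][150:384,100:420],cv2.resize(d['img'][100:217,210:370],(320,234))]); save({'img':i},'w5')
E
```

```text
time: 5.28
tool_pos: [0.5668, 0.183, 0.2806]
tcp_rot: [-3.135, 0.167, -0.011]
wrist_force: [0.0, -0.0, 0.2]
width: 0.301
grip_force: 39.4
t 5.2833 pos [0.56677353 0.18301673 0.28058528] go [-169.4 -137.8    4.8] yaw -6.1 z [ 0.007  0.002 -1.   ] w 0.3 q6 1.9476085885119494
```

View pics/w5.png

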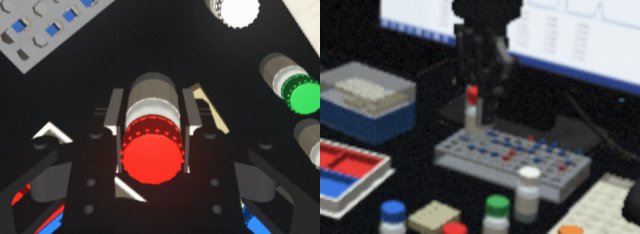

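The vial is held upright between the fingers (cap at (152,155) in the left crop), and the side view confirms it. I'll check how close the box and stapler are to the tray.

```bash
python3 - <<'E'
from h import *
S,D,=cam('scene'),cam('side')
for p in ((170,268),(130,305),(166,240),(185,283),(178,345)): print(p,[plane(S,p,z)[:2].round(3) for z in (0,.03,.08)])
print([plane(D,p,0)[:2].round(3) for p in ((212,170),(235,168),(257,160))])
E
```

```text
(170, 268) [array([0.501, 0.377]), array([0.472, 0.397]), array([0.422, 0.431])]
(130, 305) [array([0.483, 0.476]), array([0.455, 0.49 ]), array([0.407, 0.514])]
(166, 240) [array([0.572, 0.327]), array([0.538, 0.351]), array([0.481, 0.39 ])]
(185, 283) [array([0.451, 0.387]), array([0.424, 0.406]), array([0.38 , 0.439])]
(178, 345) [array([0.363, 0.48 ]), array([0.342, 0.494]), array([0.307, 0.517])]
[array([0.451, 0.408]), array([0.516, 0.397]), array([0.596, 0.424])]
```

```bash
python3 -m jog '[{"dx":-20,"dy":-16,"dz":0,"ax":0,"ay":0,"az":0},{"dx":-28,"dy":-23,"dz":0,"ax":0,"ay":0,"az":0},{"dx":-28,"dy":-23,"dz":0,"ax":0,"ay":0,"az":0},{"dx":-28,"dy":-23,"dz":0,"ax":0,"ay":0,"az":0},{"dx":-28,"dy":-23,"dz":0,"ax":0,"ay":0,"az":0},{"dx":-28,"dy":-23,"dz":0,"ax":0,"ay":0,"az":0},{"dx":-9,"dy":-7,"dz":0,"ax":0,"ay":0,"az":0},{"dx":0,"dy":0,"dz":0,"ax":0,"ay":0,"az":0},{"dx":0,"dy":0,"dz":0,"ax":0,"ay":0,"az":0}]'
python3 go.py RA .203; python3 - <<'E'
from h import *
c=cam('wrist'); save(c,'w6')
E
```

```text
time: 6.23
tool_pos: [0.4113, 0.3378, 0.2756]
tcp_rot: [3.136, -0.163, -0.002]
wrist_force: [0.4, -0.7, -0.7]
width: 0.3
grip_force: 39.5
t 6.2333 pos [0.41126196 0.33776721 0.2755821 ] go [ 1.8 -0.5 72.6] yaw -6.0 z [-0.001 -0.002 -1.   ] w 0.3 q6 2.3163672944799947
```

View pics/w6.png

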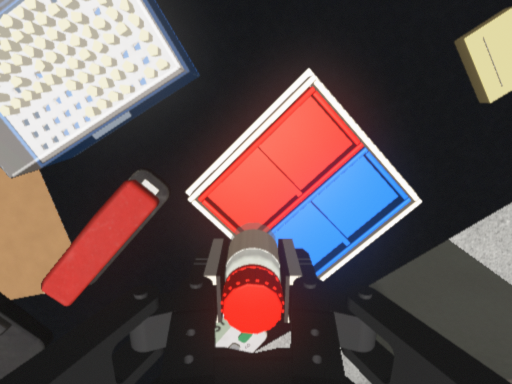

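The wrist view shows the vial over the near part of the tray, with the red holder's visible corners at about (315,88), (362,150) and (197,192). I'll check those corners against the earlier tray measurement before lowering.

```bash
python3 - <<'E'
from h import *
c=cam('wrist')
u=lambda a:np.array([np.cos(np.radians(a)),np.sin(np.radians(a))])
for n,o in (('r',(.431,.3158)),('b',(.3849,.279))):
  for a in (1,-1):
    for b in (1,-1):
      X=np.r_[np.array(o)+a*.029*u(39.1)+b*.059*u(129.1),.02]; k=c['R']@X+c['t']; print(n,(k[:2]/k[2]*c['f']+(c['cx'],c['cy'])).round())
print([plane(c,p,.02).round(4) for p in ((315,85),(362,147),(197,192))])
E
```

```text
r [196. 202.]
r [309.  88.]
r [249. 249.]
r [362. 147.]
b [250. 251.]
b [362. 149.]
b [297. 293.]
b [409. 201.]
[array([0.4924, 0.2843, 0.02  ]), array([0.4458, 0.2517, 0.02  ]), array([0.4243, 0.3778, 0.02  ])]
```

```bash
python3 -m jog '[{"dx":2,"dy":0,"dz":30,"ax":0,"ay":0,"az":0},{"dx":0,"dy":0,"dz":25,"ax":0,"ay":0,"az":0},{"dx":0,"dy":0,"dz":12,"ax":0,"ay":0,"az":0},{"dx":0,"dy":0,"dz":5,"ax":0,"ay":0,"az":0},{"dx":0,"dy":0,"dz":0,"ax":0,"ay":0,"az":0},{"dx":0,"dy":0,"dz":0,"ax":0,"ay":0,"az":0}]'; python3 go.py RA .203
```

```text
time: 6.83
tool_pos: [0.4148, 0.3372, 0.205]
tcp_rot: [-3.137, 0.169, -0.001]
wrist_force: [0.9, 0.3, -0.0]
width: 0.301
grip_force: 39.7
t 6.8333 pos [0.41476047 0.33718749 0.20498679] go [-1.8 -0.6  2. ] yaw -6.2 z [ 0.  0. -1.] w 0.3 q6 2.3144371837948103
```

```bash
python3 -m jog '[{"dx":0,"dy":0,"dz":2,"ax":0,"ay":0,"az":0},{"dx":0,"dy":0,"dz":0,"ax":0,"ay":0,"az":0},{"dx":0,"dy":0,"dz":0,"ax":0,"ay":0,"az":0}]'; python3 -m jog '[{"dx":0,"dy":0,"dz":1.5,"ax":0,"ay":0,"az":0},{"dx":0,"dy":0,"dz":0,"ax":0,"ay":0,"az":0},{"dx":0,"dy":0,"dz":0,"ax":0,"ay":0,"az":0}]'
```

```text
time: 7.08
tool_pos: [0.4142, 0.3376, 0.2031]
tcp_rot: [-3.137, 0.167, -0.001]
wrist_force: [0.7, -0.0, -0.1]
width: 0.3
grip_force: 39.7
time: 7.33
tool_pos: [0.4143, 0.3378, 0.2026]
tcp_rot: [-3.137, 0.166, -0.002]
wrist_force: [-0.6, -1.8, 5.9]
width: 0.301
grip_force: 40.3
```

```bash
python3 -m jog '[{"dx":0,"dy":0,"dz":0,"ax":0,"ay":0,"az":0},{"dx":0,"dy":0,"dz":0,"ax":0,"ay":0,"az":0},{"dx":0,"dy":0,"dz":0,"ax":0,"ay":0,"az":0},{"dx":0,"dy":0,"dz":-10,"ax":0,"ay":0,"az":0},{"dx":0,"dy":0,"dz":-30,"ax":0,"ay":0,"az":0},{"dx":0,"dy":0,"dz":-35,"ax":0,"ay":0,"az":0},{"dx":0,"dy":0,"dz":0,"ax":0,"ay":0,"az":0}]' 0.55; python3 go.py r2 .28
python3 - <<'E'
from h import *
c=cam('wrist');S=cam('scene'); save({'img':np.hstack([c['img'][100:384,60:460],cv2.resize(S['img'][150:310,150:320],(302,284))])},'w7')
E
```

```text
time: 7.92
tool_pos: [0.4164, 0.3395, 0.2836]
tcp_rot: [-3.13, 0.166, -0.014]
wrist_force: [2.1, 1.0, 1.6]
width: 0.547
grip_force: 0.0
t 7.9167 pos [0.41637583 0.33946989 0.28358107] go [ 84.7 282.7   2. ] yaw -6.1 z [ 0.009  0.007 -1.   ] w 0.55 q6 2.3146311444735153
```

View pics/w7.png

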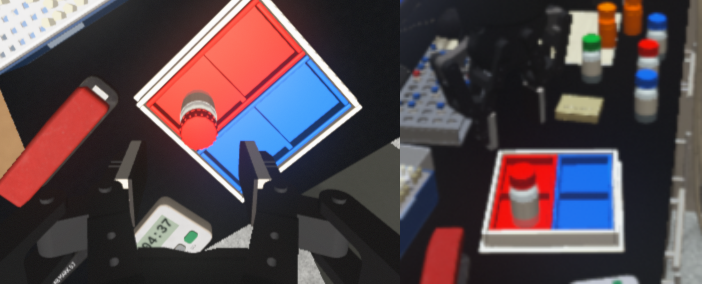

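The red vial stands upright in its red pocket (wrist crop (198,125), scene crop (522,195)). Next is r2.

```bash
python3 -m jog '[{"dx":6,"dy":20,"dz":0,"ax":0,"ay":0,"az":0},{"dx":11,"dy":36,"dz":0,"ax":0,"ay":0,"az":0},{"dx":11,"dy":36,"dz":0,"ax":0,"ay":0,"az":0},{"dx":11,"dy":36,"dz":0,"ax":0,"ay":0,"az":0},{"dx":11,"dy":36,"dz":0,"ax":0,"ay":0,"az":0},{"dx":11,"dy":36,"dz":0,"ax":0,"ay":0,"az":0},{"dx":11,"dy":36,"dz":0,"ax":0,"ay":0,"az":0},{"dx":10,"dy":33,"dz":0,"ax":0,"ay":0,"az":0},{"dx":4,"dy":14,"dz":0,"ax":0,"ay":0,"az":0},{"dx":0,"dy":0,"dz":0,"ax":0,"ay":0,"az":0},{"dx":0,"dy":0,"dz":0,"ax":0,"ay":0,"az":0}]' 0.62; python3 go.py r2 .192
python3 - <<'E'
from h import *
c=cam('wrist')
for q in 'rb':
  for B in blobs(c['img'],q,150): print(q,B[0],B[1][4],plane(c,B[0],.058))
E
python3 go.py r2 .192
```

```text
time: 8.93
tool_pos: [0.4688, 0.0463, 0.2751]
tcp_rot: [-3.137, 0.171, 0.004]
wrist_force: [-0.1, 0.4, -0.2]
width: 0.621
grip_force: 0.0
t 8.9333 pos [0.46877485 0.04628207 0.27512685] go [ 1.7 -3.3 83.1] yaw -6.2 z [-0.002  0.    -1.   ] w 0.62 q6 1.7248823038873484
r [247.47800587 218.91348974] 1364 [0.47013381 0.04878179 0.058     ]
b [454.64482759 138.42758621] 1450 [ 0.50858603 -0.08143885  0.058     ]
b [349.08796895 157.91655886] 1546 [ 0.5035154  -0.01791392  0.058     ]
b [ 21.32266885 305.17281925] 3657 [0.42126215 0.21833441 0.058     ]
b [153.7375  273.65625] 160 [0.43646768 0.11819054 0.058     ]
t 8.9833 pos [0.46873925 0.04703433 0.27525303] go [ 1.8 -2.5 83.2] yaw -6.2 z [-0.002  0.    -1.   ] w 0.62 q6 1.7248745290111542
```

```bash
python3 -m jog '[{"dx":2,"dy":-2,"dz":28,"ax":0,"ay":0,"az":0},{"dx":0,"dy":0,"dz":30,"ax":0,"ay":0,"az":0},{"dx":0,"dy":0,"dz":25,"ax":0,"ay":0,"az":0},{"dx":0,"dy":0,"dz":0,"ax":0,"ay":0,"az":0},{"dx":0,"dy":0,"dz":0,"ax":0,"ay":0,"az":0}]'
python3 -m jog '[{"dx":0,"dy":0,"dz":0,"ax":0,"ay":0,"az":0},{"dx":0,"dy":0,"dz":0,"ax":0,"ay":0,"az":0},{"dx":0,"dy":0,"dz":0,"ax":0,"ay":0,"az":0},{"dx":0,"dy":0,"dz":0,"ax":0,"ay":0,"az":0},{"dx":0,"dy":0,"dz":0,"ax":0,"ay":0,"az":0},{"dx":0,"dy":0,"dz":0,"ax":0,"ay":0,"az":0}]' 0 40
python3 -m jog '[{"dx":0,"dy":0,"dz":-25,"ax":0,"ay":0,"az":0},{"dx":0,"dy":0,"dz":-30,"ax":0,"ay":0,"az":0},{"dx":0,"dy":0,"dz":-30,"ax":0,"ay":0,"az":0},{"dx":0,"dy":0,"dz":0,"ax":0,"ay":0,"az":0},{"dx":0,"dy":0,"dz":0,"ax":0,"ay":0,"az":0}]'
python3 go.py RB .28
```

```text
time: 9.4
tool_pos: [0.4701, 0.0499, 0.1916]
tcp_rot: [3.137, -0.164, -0.008]
wrist_force: [0.2, 0.3, -0.0]
width: 0.621
grip_force: 0.0
time: 9.9
tool_pos: [0.4728, 0.049, 0.1951]
tcp_rot: [-3.136, 0.168, -0.006]
wrist_force: [0.1, 2.5, 7.0]
width: 0.302
grip_force: 39.9
time: 10.32
tool_pos: [0.4728, 0.0487, 0.281]
tcp_rot: [-3.137, 0.167, -0.01]
wrist_force: [0.7, -0.0, -0.3]
width: 0.301
grip_force: 39.4
t 10.3167 pos [0.47276488 0.04868348 0.28095753] go [ -49.7 -241.4    0.9] yaw -6.1 z [ 0.006  0.    -1.   ] w 0.3 q6 1.7276238712246446
```

```bash
python3 -m jog '[{"dx":-4,"dy":-20,"dz":0,"ax":0,"ay":0,"az":0},{"dx":-7.5,"dy":-36,"dz":0,"ax":0,"ay":0,"az":0},{"dx":-7.5,"dy":-36,"dz":0,"ax":0,"ay":0,"az":0},{"dx":-7.5,"dy":-36,"dz":0,"ax":0,"ay":0,"az":0},{"dx":-7.5,"dy":-36,"dz":0,"ax":0,"ay":0,"az":0},{"dx":-7.5,"dy":-36,"dz":0,"ax":0,"ay":0,"az":0},{"dx":-6,"dy":-28,"dz":0,"ax":0,"ay":0,"az":0},{"dx":-2.5,"dy":-13,"dz":0,"ax":0,"ay":0,"az":0},{"dx":0,"dy":0,"dz":0,"ax":0,"ay":0,"az":0},{"dx":0,"dy":0,"dz":0,"ax":0,"ay":0,"az":0}]'; python3 go.py RB .203
```

```text
time: 11.15
tool_pos: [0.4468, 0.2935, 0.2769]
tcp_rot: [3.135, -0.164, -0.003]
wrist_force: [-0.6, -0.1, -0.4]
width: 0.298
grip_force: 39.5
t 11.15 pos [0.4468301  0.29351561 0.27693012] go [ 2.2 -0.9 73.9] yaw -6.0 z [-0.002 -0.002 -1.   ] w 0.3 q6 2.210685612166931
```

```bash
python3 -m jog '[{"dx":2,"dy":-1,"dz":30,"ax":0,"ay":0,"az":0},{"dx":0,"dy":0,"dz":25,"ax":0,"ay":0,"az":0},{"dx":0,"dy":0,"dz":13,"ax":0,"ay":0,"az":0},{"dx":0,"dy":0,"dz":6,"ax":0,"ay":0,"az":0},{"dx":0,"dy":0,"dz":0,"ax":0,"ay":0,"az":0},{"dx":0,"dy":0,"dz":0,"ax":0,"ay":0,"az":0}]'; python3 go.py RB .203;  python3 -m jog '[{"dx":0,"dy":0,"dz":1.5,"ax":0,"ay":0,"az":0},{"dx":0,"dy":0,"dz":0,"ax":0,"ay":0,"az":0}]'
```

```text
time: 11.65
tool_pos: [0.4498, 0.2929, 0.2041]
tcp_rot: [3.136, -0.17, -0.001]
wrist_force: [0.0, -0.2, -1.0]
width: 0.3
grip_force: 39.5
t 11.65 pos [0.44979867 0.29293632 0.20410845] go [-0.9 -1.   1.1] yaw -6.2 z [-0.    -0.001 -1.   ] w 0.3 q6 2.2102147562757724
time: 11.82
tool_pos: [0.45, 0.2936, 0.2032]
tcp_rot: [3.137, -0.168, 0.001]
wrist_force: [-0.3, -2.2, 3.7]
width: 0.3
grip_force: 39.9
```

Contact. I'll release, rise and go on to b1.

```bash
python3 -m jog '[{"dx":0,"dy":0,"dz":0,"ax":0,"ay":0,"az":0},{"dx":0,"dy":0,"dz":0,"ax":0,"ay":0,"az":0},{"dx":0,"dy":0,"dz":0,"ax":0,"ay":0,"az":0},{"dx":0,"dy":0,"dz":-10,"ax":0,"ay":0,"az":0},{"dx":0,"dy":0,"dz":-30,"ax":0,"ay":0,"az":0},{"dx":0,"dy":0,"dz":-35,"ax":0,"ay":0,"az":0},{"dx":0,"dy":0,"dz":0,"ax":0,"ay":0,"az":0}]' 0.55; python3 go.py b1 .28
```

```text
time: 12.4
tool_pos: [0.4522, 0.2963, 0.2852]
tcp_rot: [-3.13, 0.166, -0.016]
wrist_force: [1.6, 0.5, 0.5]
width: 0.55
grip_force: 0.0
t 12.4 pos [0.45216329 0.29627132 0.28521968] go [ -3.6 186.2   3.8] yaw -6.1 z [ 0.01   0.006 -1.   ] w 0.55 q6 2.2107531481812583
```

```bash
python3 -m jog '[{"dx":-1,"dy":16,"dz":0,"ax":0,"ay":0,"az":0},{"dx":-1,"dy":32,"dz":0,"ax":0,"ay":0,"az":0},{"dx":-1,"dy":36,"dz":0,"ax":0,"ay":0,"az":0},{"dx":-1,"dy":36,"dz":0,"ax":0,"ay":0,"az":0},{"dx":0,"dy":36,"dz":0,"ax":0,"ay":0,"az":0},{"dx":0,"dy":22,"dz":0,"ax":0,"ay":0,"az":0},{"dx":0,"dy":8,"dz":0,"ax":0,"ay":0,"az":0},{"dx":0,"dy":0,"dz":0,"ax":0,"ay":0,"az":0},{"dx":0,"dy":0,"dz":0,"ax":0,"ay":0,"az":0}]' 0.62
python3 - <<'E'
from h import *
c=cam('wrist')
for q in 'rb':
  for B in blobs(c['img'],q,300): print(q,B[0],B[1][4],plane(c,B[0],.058))
E
python3 go.py b1 .192
```

```text
time: 13.15
tool_pos: [0.4256, 0.1098, 0.2776]
tcp_rot: [-3.137, 0.169, 0.0]
wrist_force: [-0.0, 0.7, 0.3]
width: 0.622
grip_force: 0.0
r [ 25.25382003 203.54810413] 3534 [0.45270696 0.25548406 0.058     ]
b [456.55454957  73.28157537] 2209 [ 0.50319971 -0.01715986  0.058     ]
b [467.0148258  131.99481097] 1349 [ 0.46873335 -0.02658319  0.058     ]
b [249.4802139  217.14010695] 935 [0.42761942 0.11100841 0.058     ]
b [ 58.79324793 262.88902191] 8353 [0.40782555 0.24664306 0.058     ]
t 13.2 pos [0.42586977 0.11034974 0.27769273] go [ 2.9 -1.4 85.7] yaw -6.1 z [ 0.     0.001 -1.   ] w 0.62 q6 1.873867722378625
```

```bash
python3 -m jog '[{"dx":2,"dy":-1,"dz":28,"ax":0,"ay":0,"az":0},{"dx":0,"dy":0,"dz":30,"ax":0,"ay":0,"az":0},{"dx":0,"dy":0,"dz":28,"ax":0,"ay":0,"az":0},{"dx":0,"dy":0,"dz":0,"ax":0,"ay":0,"az":0},{"dx":0,"dy":0,"dz":0,"ax":0,"ay":0,"az":0}]'
python3 -m jog '[{"dx":0,"dy":0,"dz":0,"ax":0,"ay":0,"az":0},{"dx":0,"dy":0,"dz":0,"ax":0,"ay":0,"az":0},{"dx":0,"dy":0,"dz":0,"ax":0,"ay":0,"az":0},{"dx":0,"dy":0,"dz":0,"ax":0,"ay":0,"az":0},{"dx":0,"dy":0,"dz":0,"ax":0,"ay":0,"az":0},{"dx":0,"dy":0,"dz":0,"ax":0,"ay":0,"az":0}]' 0 40
python3 -m jog '[{"dx":0,"dy":0,"dz":-25,"ax":0,"ay":0,"az":0},{"dx":0,"dy":0,"dz":-30,"ax":0,"ay":0,"az":0},{"dx":0,"dy":0,"dz":-35,"ax":0,"ay":0,"az":0},{"dx":0,"dy":0,"dz":0,"ax":0,"ay":0,"az":0},{"dx":0,"dy":0,"dz":0,"ax":0,"ay":0,"az":0}]'
python3 go.py BA .285
```

```text
time: 13.62
tool_pos: [0.4269, 0.1116, 0.1903]
tcp_rot: [3.136, -0.164, -0.007]
wrist_force: [0.5, 0.5, 0.5]
width: 0.621
grip_force: 0.0
time: 14.12
tool_pos: [0.4293, 0.1112, 0.1938]
tcp_rot: [-3.135, 0.167, -0.007]
wrist_force: [-0.6, 1.9, 6.5]
width: 0.3
grip_force: 39.6
time: 14.53
tool_pos: [0.4292, 0.1109, 0.2848]
tcp_rot: [-3.135, 0.167, -0.011]
wrist_force: [0.2, -0.1, 0.1]
width: 0.301
grip_force: 39.5
t 14.5333 pos [0.42922802 0.11093718 0.28477474] go [ -82.1 -182.4   -0.4] yaw -6.1 z [ 0.007  0.001 -1.   ] w 0.3 q6 1.8741034495051585
```

```bash
python3 -m jog '[{"dx":-8,"dy":-17,"dz":0,"ax":0,"ay":0,"az":0},{"dx":-14,"dy":-32,"dz":0,"ax":0,"ay":0,"az":0},{"dx":-15,"dy":-34,"dz":0,"ax":0,"ay":0,"az":0},{"dx":-15,"dy":-34,"dz":0,"ax":0,"ay":0,"az":0},{"dx":-15,"dy":-34,"dz":0,"ax":0,"ay":0,"az":0},{"dx":-11,"dy":-23,"dz":0,"ax":0,"ay":0,"az":0},{"dx":-4,"dy":-8,"dz":0,"ax":0,"ay":0,"az":0},{"dx":0,"dy":0,"dz":0,"ax":0,"ay":0,"az":0},{"dx":0,"dy":0,"dz":0,"ax":0,"ay":0,"az":0}]'; python3 go.py BA .203
```

```text
time: 15.28
tool_pos: [0.3652, 0.2999, 0.2806]
tcp_rot: [3.135, -0.164, -0.002]
wrist_force: [0.4, -0.1, -0.4]
width: 0.302
grip_force: 39.6
t 15.2833 pos [0.36516055 0.29988298 0.28057084] go [ 1.8 -1.5 77.6] yaw -6.0 z [-0.002 -0.002 -1.   ] w 0.3 q6 2.311185818198225
```

```bash
python3 -m jog '[{"dx":2,"dy":-1,"dz":30,"ax":0,"ay":0,"az":0},{"dx":0,"dy":0,"dz":28,"ax":0,"ay":0,"az":0},{"dx":0,"dy":0,"dz":14,"ax":0,"ay":0,"az":0},{"dx":0,"dy":0,"dz":6,"ax":0,"ay":0,"az":0},{"dx":0,"dy":0,"dz":0,"ax":0,"ay":0,"az":0},{"dx":0,"dy":0,"dz":0,"ax":0,"ay":0,"az":0}]'; python3 go.py BA .202;  python3 -m jog '[{"dx":0,"dy":0,"dz":1.5,"ax":0,"ay":0,"az":0},{"dx":0,"dy":0,"dz":0,"ax":0,"ay":0,"az":0}]'
```

```text
time: 15.78
tool_pos: [0.3684, 0.2999, 0.2036]
tcp_rot: [3.136, -0.17, -0.0]
wrist_force: [0.5, -0.2, 0.1]
width: 0.303
grip_force: 39.5
t 15.7833 pos [0.3683817  0.29992216 0.20362237] go [-1.5 -0.9  1.6] yaw -6.2 z [-0.    -0.001 -1.   ] w 0.3 q6 2.3103541592722148
time: 15.95
tool_pos: [0.3682, 0.3006, 0.2024]
tcp_rot: [-3.137, 0.169, -0.001]
wrist_force: [1.3, -0.1, -0.9]
width: 0.301
grip_force: 39.5
```

```bash
python3 -m jog '[{"dx":0,"dy":0,"dz":1,"ax":0,"ay":0,"az":0},{"dx":0,"dy":0,"dz":0,"ax":0,"ay":0,"az":0}]'; python3 -m jog '[{"dx":0,"dy":0,"dz":0,"ax":0,"ay":0,"az":0},{"dx":0,"dy":0,"dz":0,"ax":0,"ay":0,"az":0},{"dx":0,"dy":0,"dz":0,"ax":0,"ay":0,"az":0},{"dx":0,"dy":0,"dz":-10,"ax":0,"ay":0,"az":0},{"dx":0,"dy":0,"dz":-30,"ax":0,"ay":0,"az":0},{"dx":0,"dy":0,"dz":-35,"ax":0,"ay":0,"az":0},{"dx":0,"dy":0,"dz":0,"ax":0,"ay":0,"az":0}]' 0.55; python3 go.py b2 .28
```

```text
time: 16.12
tool_pos: [0.3681, 0.301, 0.2018]
tcp_rot: [3.137, -0.167, 0.001]
wrist_force: [0.2, -2.0, 3.2]
width: 0.298
grip_force: 40.0
time: 16.7
tool_pos: [0.3703, 0.3032, 0.2833]
tcp_rot: [-3.13, 0.166, -0.014]
wrist_force: [1.6, 1.1, 0.6]
width: 0.55
grip_force: 0.0
t 16.7 pos [0.37025269 0.30318691 0.28325918] go [166.  304.5   2.3] yaw -6.1 z [ 0.009  0.007 -1.   ] w 0.55 q6 2.3109611287215013
```

```bash
python3 -m jog '[{"dx":8,"dy":15,"dz":0,"ax":0,"ay":0,"az":0},{"dx":18,"dy":33,"dz":0,"ax":0,"ay":0,"az":0},{"dx":18,"dy":33,"dz":0,"ax":0,"ay":0,"az":0},{"dx":18,"dy":33,"dz":0,"ax":0,"ay":0,"az":0},{"dx":18,"dy":33,"dz":0,"ax":0,"ay":0,"az":0},{"dx":18,"dy":33,"dz":0,"ax":0,"ay":0,"az":0},{"dx":18,"dy":33,"dz":0,"ax":0,"ay":0,"az":0},{"dx":18,"dy":33,"dz":0,"ax":0,"ay":0,"az":0},{"dx":18,"dy":33,"dz":0,"ax":0,"ay":0,"az":0},{"dx":10,"dy":18,"dz":0,"ax":0,"ay":0,"az":0},{"dx":4,"dy":7,"dz":0,"ax":0,"ay":0,"az":0},{"dx":0,"dy":0,"dz":0,"ax":0,"ay":0,"az":0},{"dx":0,"dy":0,"dz":0,"ax":0,"ay":0,"az":0}]' 0.62
python3 - <<'E'
from h import *
c=cam('wrist')
for q in 'b':
  for B in blobs(c['img'],q,300): print(q,B[0],B[1][4],plane(c,B[0],.058))
E
python3 go.py b2 .192
```

```text
time: 17.78
tool_pos: [0.5004, -0.0185, 0.2763]
tcp_rot: [-3.136, 0.168, 0.001]
wrist_force: [-0.0, 0.3, -0.1]
width: 0.622
grip_force: 0.0
b [435.93210332 148.76457565] 1355 [ 0.53544907 -0.13601412  0.058     ]
b [251.05488722 216.20977444] 1330 [ 0.50335713 -0.01839544  0.058     ]
t 17.8333 pos [ 0.50010056 -0.01789981  0.27615175] go [ 3.  -1.  84.2] yaw -6.1 z [-0.001  0.001 -1.   ] w 0.62 q6 1.5908157951802229
```

```bash
python3 -m jog '[{"dx":2,"dy":0,"dz":28,"ax":0,"ay":0,"az":0},{"dx":0,"dy":0,"dz":30,"ax":0,"ay":0,"az":0},{"dx":0,"dy":0,"dz":26,"ax":0,"ay":0,"az":0},{"dx":0,"dy":0,"dz":0,"ax":0,"ay":0,"az":0},{"dx":0,"dy":0,"dz":0,"ax":0,"ay":0,"az":0}]'
python3 -m jog '[{"dx":0,"dy":0,"dz":0,"ax":0,"ay":0,"az":0},{"dx":0,"dy":0,"dz":0,"ax":0,"ay":0,"az":0},{"dx":0,"dy":0,"dz":0,"ax":0,"ay":0,"az":0},{"dx":0,"dy":0,"dz":0,"ax":0,"ay":0,"az":0},{"dx":0,"dy":0,"dz":0,"ax":0,"ay":0,"az":0},{"dx":0,"dy":0,"dz":0,"ax":0,"ay":0,"az":0}]' 0 40
python3 -m jog '[{"dx":0,"dy":0,"dz":-25,"ax":0,"ay":0,"az":0},{"dx":0,"dy":0,"dz":-30,"ax":0,"ay":0,"az":0},{"dx":0,"dy":0,"dz":-35,"ax":0,"ay":0,"az":0},{"dx":0,"dy":0,"dz":0,"ax":0,"ay":0,"az":0},{"dx":0,"dy":0,"dz":0,"ax":0,"ay":0,"az":0}]'
python3 go.py BB .285
```

```text
time: 18.25
tool_pos: [0.501, -0.0175, 0.1909]
tcp_rot: [-3.137, 0.164, 0.008]
wrist_force: [-0.2, 0.1, 0.3]
width: 0.621
grip_force: 0.0
time: 18.75
tool_pos: [0.5038, -0.0188, 0.1944]
tcp_rot: [-3.136, 0.168, -0.006]
wrist_force: [-0.6, 2.8, 6.8]
width: 0.304
grip_force: 39.8
time: 19.17
tool_pos: [0.5041, -0.0192, 0.2857]
tcp_rot: [3.137, -0.167, 0.012]
wrist_force: [0.5, -1.0, -0.4]
width: 0.301
grip_force: 39.5
t 19.1667 pos [ 0.5040524  -0.01916721  0.28565506] go [-129.9 -263.9   -0.3] yaw -6.1 z [ 0.007 -0.001 -1.   ] w 0.3 q6 1.5900687205389064
```

```bash
python3 -m jog '[{"dx":-8,"dy":-16,"dz":0,"ax":0,"ay":0,"az":0},{"dx":-16,"dy":-32,"dz":0,"ax":0,"ay":0,"az":0},{"dx":-16,"dy":-32,"dz":0,"ax":0,"ay":0,"az":0},{"dx":-16,"dy":-32,"dz":0,"ax":0,"ay":0,"az":0},{"dx":-16,"dy":-32,"dz":0,"ax":0,"ay":0,"az":0},{"dx":-16,"dy":-32,"dz":0,"ax":0,"ay":0,"az":0},{"dx":-16,"dy":-32,"dz":0,"ax":0,"ay":0,"az":0},{"dx":-16,"dy":-32,"dz":0,"ax":0,"ay":0,"az":0},{"dx":-7,"dy":-16,"dz":0,"ax":0,"ay":0,"az":0},{"dx":-3,"dy":-8,"dz":0,"ax":0,"ay":0,"az":0},{"dx":0,"dy":0,"dz":0,"ax":0,"ay":0,"az":0},{"dx":0,"dy":0,"dz":0,"ax":0,"ay":0,"az":0}]'; python3 go.py BB .204
```

```text
time: 20.17
tool_pos: [0.401, 0.257, 0.2813]
tcp_rot: [3.136, -0.165, -0.002]
wrist_force: [0.6, 0.3, -1.1]
width: 0.299
grip_force: 39.6
t 20.1667 pos [0.40104607 0.25695465 0.28130428] go [ 2.  -0.4 77.3] yaw -6.0 z [-0.001 -0.001 -1.   ] w 0.3 q6 2.194319696544353
```

```bash
python3 -m jog '[{"dx":2,"dy":-0.5,"dz":30,"ax":0,"ay":0,"az":0},{"dx":0,"dy":0,"dz":28,"ax":0,"ay":0,"az":0},{"dx":0,"dy":0,"dz":13,"ax":0,"ay":0,"az":0},{"dx":0,"dy":0,"dz":6,"ax":0,"ay":0,"az":0},{"dx":0,"dy":0,"dz":0,"ax":0,"ay":0,"az":0},{"dx":0,"dy":0,"dz":0,"ax":0,"ay":0,"az":0}]'; python3 go.py BB .202;  python3 -m jog '[{"dx":0,"dy":0,"dz":1.5,"ax":0,"ay":0,"az":0},{"dx":0,"dy":0,"dz":0,"ax":0,"ay":0,"az":0}]'
```

```text
time: 20.67
tool_pos: [0.404, 0.2568, 0.2053]
tcp_rot: [3.137, -0.17, 0.0]
wrist_force: [0.4, -0.4, -0.8]
width: 0.3
grip_force: 39.5
t 20.6667 pos [0.40400973 0.25676735 0.20525024] go [-1.  -0.1  3.3] yaw -6.2 z [ 0. -0. -1.] w 0.3 q6 2.1932274354632524
time: 20.83
tool_pos: [0.404, 0.2575, 0.2044]
tcp_rot: [-3.136, 0.168, -0.002]
wrist_force: [-0.2, -1.0, 0.4]
width: 0.304
grip_force: 39.5
```

```bash
python3 -m jog '[{"dx":0,"dy":0,"dz":2,"ax":0,"ay":0,"az":0},{"dx":0,"dy":0,"dz":0,"ax":0,"ay":0,"az":0}]'; python3 -m jog '[{"dx":0,"dy":0,"dz":0,"ax":0,"ay":0,"az":0},{"dx":0,"dy":0,"dz":0,"ax":0,"ay":0,"az":0},{"dx":0,"dy":0,"dz":0,"ax":0,"ay":0,"az":0},{"dx":0,"dy":0,"dz":-10,"ax":0,"ay":0,"az":0},{"dx":0,"dy":0,"dz":-30,"ax":0,"ay":0,"az":0},{"dx":0,"dy":0,"dz":-35,"ax":0,"ay":0,"az":0},{"dx":0,"dy":0,"dz":-40,"ax":0,"ay":0,"az":0},{"dx":0,"dy":0,"dz":-35,"ax":0,"ay":0,"az":0},{"dx":0,"dy":0,"dz":0,"ax":0,"ay":0,"az":0},{"dx":0,"dy":0,"dz":0,"ax":0,"ay":0,"az":0}]' 0.55
python3 - <<'E'
from h import *
c=cam('wrist');S=cam('scene'); D=cam('side')
save({'img':np.hstack([cv2.resize(S['img'][130:310,150:330],(360,360)),cv2.resize(D['img'][120:280,150:380],(432,300))[:,:].copy() if 0 else cv2.resize(D['img'][120:280,160:350],(428,360))])},'w8')
E
```

```text
time: 21.0
tool_pos: [0.4039, 0.2578, 0.2024]
tcp_rot: [-3.136, 0.167, -0.003]
wrist_force: [0.3, -0.0, 1.1]
width: 0.304
grip_force: 39.7
time: 21.83
tool_pos: [0.4043, 0.2583, 0.3556]
tcp_rot: [-3.133, 0.167, -0.01]
wrist_force: [0.6, -0.1, -1.2]
width: 0.546
grip_force: 0.0
```

View pics/w8.png

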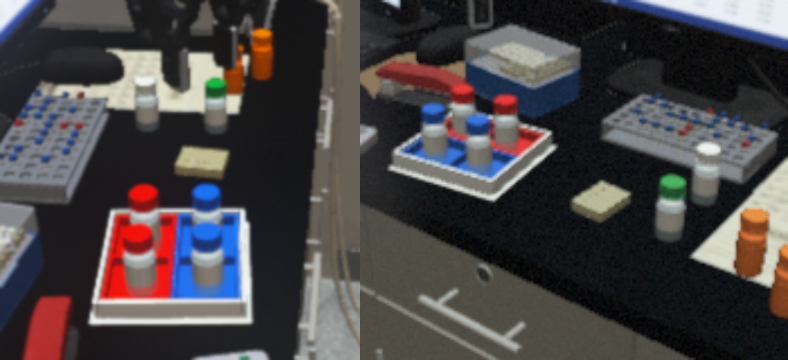

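All four vials stand upright in the pockets of their own colour, with caps in the scene crop at about (145,195), (138,240), (207,195) and (207,237). The green and white vials and the orange look-alikes still stand where they were. I'm handing the job in.

```bash
python3 -c "
from workcell import bot
print(bot.finish_job())"
```

```text
the job is handed in; nothing more can be done
None
```

Job handed in at about 22 s of the 88 s allowed: both red-capped vials stand in the red holder and both blue-capped ones in the blue holder, upright and one to a pocket, with the green, white and orange vials left where they stood.

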